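# Put the mixer drive into third gear

## Robot

A 7-joint arm with a two-finger parallel gripper is mounted at the origin on the work surface. World frame = base frame: x ahead of the robot, y to its left, z up, the work surface at z = 0. Lengths are in m, angles in rad, forces in N, time in s.
With the tool pointing down it reaches from about 0.375 to 0.925 m from the base axis. Payload 3.1 kg.
Tool frame: the origin (TCP) lies on the centre line of the jaws, within the pads' length; the fingertips stand 22 mm ahead of it and the grasp point (between the pads) lies 3 mm ahead of it; z points along the fingers, y is the line along which they close (so a half turn about z gives the same grasp; the last joint's range is limited). The gripper opens to 85 mm and grips with 20 to 120 N. Pads are 22 mm wide; open, the fingers measure 114 mm over their backs; the gripper's body (76 mm by 85 mm) begins 54 mm behind the grasp point. The pads swing forward as they close: fully open they stand 13 mm farther back than shut.
Start: joints at [1.127, 0.383, 0.044, 1.598, -0.018, 1.161, -0.05], TCP at [0.22, -0.612, 0.253] pointing down, gripper open.
Joint ranges: [-2.61, 2.61], [-0.41, 2.15], [-1.48, 1.57], [0, 2.5], [-1.57, 4.71], [0.05, 1.97], [-2.85, 2.85]. Speed limits (rad/s): [2.79, 2.79, 3.14, 3.14, 3.14, 3.14, 3.14].

## Interface

Orientations are given as [roll, pitch, yaw] about the fixed x, y, z axes, in that order (R = Rz(yaw) Ry(pitch) Rx(roll)).
In Python, from cell import bot, cams, job, spotter gives the robot as it stands. The module is installed in compiled form; this text tells all that it offers.
- The arm moves only by the shell command python3 -m crank 'ROWS' [FORCE]. ROWS is JSON, one flat list of numbers, 5 for each row, row after row: the opening, from -1 (shut) to 1 (fully open), then the shift along the tool's x, y, z in mm, then the turn about the tool's z in degrees. In form: [jaw, dx, dy, dz, twist, jaw, dx, dy, dz, twist, ...]. A call has 1 to 12 rows; each row shifts and turns the commanded pose from where the row before left it, along the tool's axes as they then stand; what a row does not reach is not made up. A row lasts 1/12 s, in which the tool goes at most 41.7 mm and 7.16 degrees, less where a joint would pass 70% of its speed; a pose out of reach is approached as far as the arm can. A call with a gripper value outside its range is refused whole. The fingers move at their own pace and stop on an object; FORCE is the grip in N (left out, the last holds). Time passes only in rows, so rows that do not move let the fingers close. It gives the time, the measured TCP pose, the force, the opening and the grip force at its end, in the units of the state.
- bot.get_obs(): the state, without advancing time (a new reading comes with each control period).
- cams.capture(name): name is "scene" or "top"; returns a dict with "image" (480x640x3 uint8, red, green, blue), "vfov" (degrees; the focal length in pixels is half the picture's height over the tangent of half this angle, whatever the lens; pixels are square), "cx", "cy" (the principal point, pixels), "R" (3x3) and "t" (3): a world point X has camera coordinates R X + t. Camera axes: x right, y down, z forward; pixel columns grow to the right and rows downward; lengths in m; the calibration is good to about 2 mm. A picture is of the moment at which its call begins. There is no depth.
- job.hand_in(): hands the job in; it is judged then, once.
Trained networks look in a picture, given as the dict that the camera call returned (one of the last four; its "shot" number tells which), for a name from the list of things; names that differ only in an ending like _2 or _b are one class to them, and where a whole thing is asked for, a point or a joint stands for the part that bears it (a point fixed in the world has none). Each returns a list of dicts, best first, with "p" (0 to 1); they miss things now and then, are a little off and sometimes report something else, mostly with a low value. They report only what shows in the picture. A call takes as long as a camera call.
- spotter.search_frame(picture, label): "point" ([x, y, z] in m, in world coordinates, good to about 4 mm: the middle of the surface that is visible of it).
- spotter.masks_of(picture, label): "pixels" (480x640 bool, what is visible of it).
- spotter.place_of(picture, label): "point" ([x, y, z] in m, in world coordinates, good to about 4 mm: a listed point, or the origin of a listed thing).
The state is a dict: "time": time; "joint_positions": joint angles; "joint_vel": joint speeds; "tau": joint torques, N m; "ee_pos": TCP position; "tool_rot": TCP orientation; "wrist_force": force on the tool from outside, world axes, zero at the start; "wrist_torque": the same for the moment, N m; "gripper_width": finger opening in m; "gripper_force": force on a finger pad.
Only numpy, scipy, OpenCV 4.12 (cv2) and the standard library are available. Lean on these libraries where they do the work, as an engineer would, in place of code of your own. Each camera call takes 0.05 s, during which the arm holds its last target. There are 200 camera calls.

## Task

Put the bench mixer's drive into third gear: with the fingertips or the outside of the fingers, gently push the gear lever out of its left-hand lane, across the gate to the right-hand lane, then forward (away from the operator's side) fully home into the third slot, and let go of it. Do not take the lever between the fingers, do not let it go into the fourth slot, and leave the measuring plate, the bottle and the jar where they stand.

Things in the scene. Friction and masses are not known exactly. Their poses are not given: they have to be found in the camera images.
- gearbox: Grey mixer gearbox, fixed to the bench: base 220 x 240 mm, casing 200 x 220 mm, 98 mm high, a round finned motor (96 mm across) on its far (+x) side reaching to x = 230 mm. Origin: centre of its underside. x axis = forward (operator's side to motor side), y axis = to the operator's left, z up.
- gate (a point): Centre of the H gate, on top of the aluminium gate plate (120 x 110 mm, 104 mm above the bench). Left and right lanes run along the gearbox's x at y = +18 and -18 mm, reaching x = -32 to +32 mm; an 18 mm wide crossbar along y joins them at x = 0. Two islands 19 mm wide with rounded corners part the lanes before and behind the crossbar.
- third (a point): Forward end of the third slot, at the plate's top: where the stem passes the gate when home. Slots as on a car: first = left lane forward, second = left lane back, third = right lane forward, fourth = right lane back (one to four small black pips beside each).
- cross (a joint): Sideways angle of the gear lever, rad: -0.24 = stop in the left lane, +0.24 = stop in the right lane. Turns about an axis along the gearbox's x, through a pivot 30 mm above the bench under the gate's centre. Can pass between the lanes only while 'fore' is within about 0.05 of 0 (crossbar). Starts in the left lane.
- fore (a joint): Forward angle of the gear lever, rad: 0 at the crossbar, +0.32 = forward stop, -0.32 = back stop, about the same pivot. Starts anywhere from -0.29 to +0.29, in the left lane. Both joints have only dry friction (about 2.5 N of push at the knob) and no spring: the lever stays where it is left.
- knob (a point): Centre of the lever's black ball knob, 36 mm across, 150 mm from the pivot. In the gearbox's frame (mm): x = 150 sin(fore), y = -150 sin(cross) cos(fore), z = 30 + 150 cos(cross) cos(fore): 36 mm left or right of the middle in the lanes, 47 mm forward or back at the slot ends, 168 to 180 mm above the bench.
- neck (a point): Point on the lever's round steel stem (10 mm thick), 32 mm below the knob's centre along the stem.
- plate_tool: Bystander: steel measuring plate standing on its disc (50 mm across, 6 mm thick) with a shaft upward, 90 mm high in all, on the bench beside the gearbox. Origin: centre of its underside.
- solvent: Bystander: amber bottle 56 mm across, 120 mm high, on the bench at the other side of the gearbox. Origin: centre of its underside.
- jar: Bystander: small white sample jar 30 mm across, 35 mm high, standing on top of the gearbox near its operator-side right-hand corner (its lid 133 mm above the bench). Origin: centre of its underside.

How it is judged:
By the outcome, as a careful person would: the job done as asked, in the order asked, and still so for the second after the job is handed in, with the robot touching nothing.
It also fails if it takes over 54 s, if anything falls off the work surface, if the arm or the gripper's body presses on something with over 40 N, if the wrist force passes 120 N, or if a joint passes its speed limit or range.

## Working session

There is one attempt and no reset: what is moved stays moved. The work goes in short steps, Python scripts to look and compute and a shell command to move; the robot and the scene stay as the last step left them, time stands still between calls to the robot, and variables do not carry over. Pictures are saved under pics/ and viewed, at most 10 in all, crops included, and the job is handed in when it is done.

```bash
mkdir -p pics; cat > h.py <<'E'
from cell import bot,cams,job,spotter
import numpy as np,cv2
def look(name,fn=None):
    c=cams.capture(name)
    if fn: cv2.imwrite('pics/'+fn,c['image'][:,:,::-1])
    return c
def proj(c,X):
    f=240/np.tan(np.radians(c['vfov'])/2); p=np.asarray(c['R'])@np.asarray(X)+np.asarray(c['t'])
    return np.array([c['cx']+f*p[0]/p[2],c['cy']+f*p[1]/p[2]])
E
python3 - <<'E'
from h import *
np.set_printoptions(precision=4,suppress=True)
for n in ['scene','top']:
    c=look(n,n+'1.png')
    print(n,c['vfov'],'cam',-np.array(c['R']).T@c['t'])
    for l in ['gearbox','gate','third','knob','neck','plate_tool','solvent','jar']:
        r=spotter.place_of(c,l)
        print(l,[(np.round(q['point'],4),round(q['p'],2)) for q in r[:2]])
o=bot.get_obs();print(o['time'],o['ee_pos'],o['tool_rot'],o['gripper_width'])
E
```

```text
scene 46.6649958214577 cam [ 1.1997 -0.1252  0.7857]
gearbox [(array([ 0.5005, -0.0095,  0.0033]), 0.92)]
gate [(array([ 0.4997, -0.0119,  0.1037]), 0.86), (array([ 0.5442, -0.2037, -0.0011]), 0.56)]
third [(array([ 0.5273, -0.0253,  0.1045]), 0.84), (array([ 0.4327, -0.1149,  0.0983]), 0.66)]
knob [(array([0.457 , 0.0129, 0.1718]), 0.97)]
neck [(array([0.4627, 0.01  , 0.1383]), 0.98)]
plate_tool [(array([ 0.5448, -0.2052,  0.0012]), 0.81)]
solvent [(array([0.4984, 0.1844, 0.0003]), 0.66)]
jar [(array([ 0.4317, -0.1133,  0.1009]), 0.74)]
top 51.4692360497205 cam [0.355  0.0596 0.8516]
gearbox [(array([ 0.4984, -0.0165,  0.0012]), 0.97)]
gate [(array([ 0.5024, -0.0142,  0.1025]), 0.59)]
third [(array([ 0.528 , -0.0259,  0.1045]), 0.68), (array([0.4631, 0.0094, 0.14  ]), 0.65)]
knob [(array([0.4569, 0.0136, 0.1677]), 0.8)]
neck [(array([0.4635, 0.0067, 0.1459]), 0.87)]
plate_tool [(array([ 0.5475, -0.2064,  0.0027]), 0.91)]
solvent [(array([ 0.4996,  0.1851, -0.0015]), 0.62)]
jar [(array([ 0.4358, -0.1144,  0.0971]), 0.64)]
0.9 [ 0.2204 -0.6115  0.2533] [ 3.1415 -0.      0.3459] 0.08544649899901832
```

View pics/scene1.png

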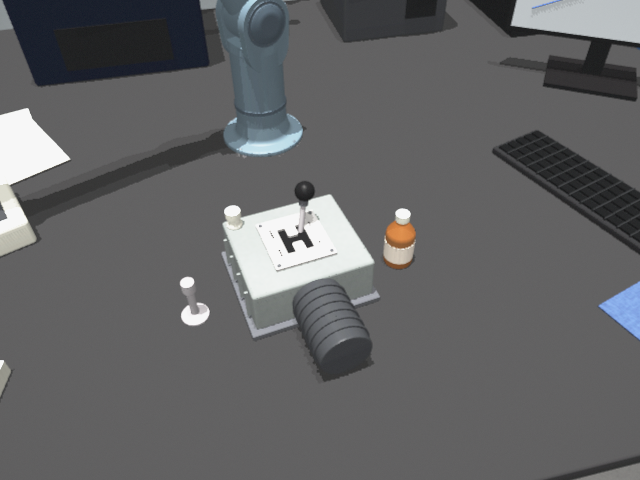

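View pics/top1.png

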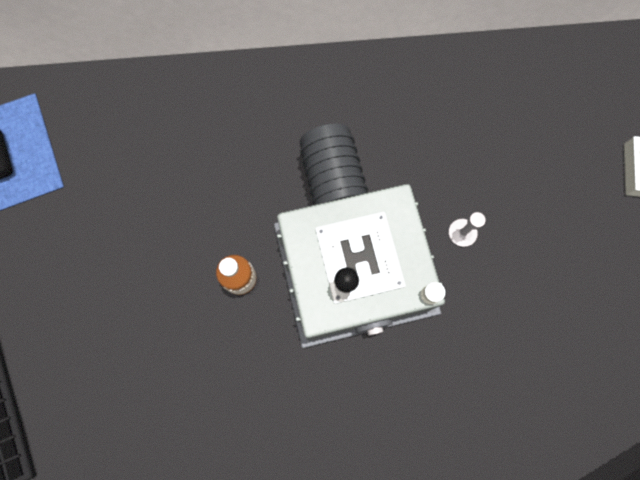

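Both views show the gearbox yawed slightly counter-clockwise, with the motor at the upper left of the top view. The lever is in the left lane at the back (knob at about (346,279) in the top view). The H gate is centred near (360,254), the jar is at (432,293), the plate tool at (465,232) and the bottle at (235,272). Next I'll refine the gate pose from the plate's outline.

```bash
cat >> h.py <<'E'
def back(c,uv,z):
    f=240/np.tan(np.radians(c['vfov'])/2); R=np.array(c['R']);C=-R.T@np.array(c['t'])
    d=R.T@np.array([(uv[0]-c['cx'])/f,(uv[1]-c['cy'])/f,1]); return C+d*(z-C[2])/d[2]
E
python3 - <<'E'
from h import *
c=look('top'); g=c['image'].min(axis=2); roi=np.zeros_like(g); roi[205:310,310:412]=1
print([list(g[y,x0:x0+6]) for y,x0 in((222,300),(222,340),(290,370))])
for th in (215,225,235):
    m=((g>th)&(roi>0)).astype(np.uint8); n,l,s,_=cv2.connectedComponentsWithStats(m); k=1+np.argmax(s[1:,4])
    r=cv2.minAreaRect(np.argwhere(l==k)[:,::-1].astype(np.float32)); b=cv2.boxPoints(r)
    W=np.array([back(c,p,.104) for p in b]); e=[W[1]-W[0],W[2]-W[1]]
    print(th,s[k,4],W.mean(0).round(4),[(round(np.linalg.norm(v),4),round(np.degrees(np.arctan2(v[1],v[0])),1)) for v in e])
E
```

```text
[[np.uint8(236), np.uint8(234), np.uint8(235), np.uint8(234), np.uint8(235), np.uint8(235)], [np.uint8(254), np.uint8(255), np.uint8(255), np.uint8(255), np.uint8(255), np.uint8(255)], [np.uint8(255), np.uint8(255), np.uint8(255), np.uint8(255), np.uint8(255), np.uint8(255)]]
215 9174 [ 0.501  -0.0142  0.104 ] [(np.float64(0.1586), np.float64(-95.0)), (np.float64(0.1625), np.float64(172.5))]
225 9043 [ 0.501  -0.0142  0.104 ] [(np.float64(0.1586), np.float64(-95.0)), (np.float64(0.1625), np.float64(172.5))]
235 7446 [ 0.501  -0.0142  0.104 ] [(np.float64(0.1623), np.float64(-4.7)), (np.float64(0.1586), np.float64(-95.0))]
```

```bash
python3 - <<'E'
from h import *
c=look('top'); g=c['image'].min(axis=2); roi=np.zeros_like(g); roi[205:310,310:412]=1
for th in (243,247,251):
    m=((g>th)&(roi>0)).astype(np.uint8); m=cv2.morphologyEx(m,cv2.MORPH_OPEN,np.ones((3,3))); n,l,s,_=cv2.connectedComponentsWithStats(m); k=1+np.argmax(s[1:,4])
    r=cv2.minAreaRect(np.argwhere(l==k)[:,::-1].astype(np.float32)); b=cv2.boxPoints(r)
    W=np.array([back(c,p,.104) for p in b]); e=[W[1]-W[0],W[2]-W[1]]
    print(th,s[k,4],b.round().tolist(),W.mean(0).round(4),[(round(np.linalg.norm(v),4),round(np.degrees(np.arctan2(v[1],v[0])),1)) for v in e])
cs=look('scene')
for n,d in (('top',c),('scene',cs)):
    for k in spotter.masks_of(d,'knob')[:1]:
        p=np.argwhere(k['pixels'])[:,::-1].mean(0); print(n,p,back(d,p,.172))
E
```

```text
243 4070 [[315.0, 227.0], [386.0, 209.0], [406.0, 286.0], [334.0, 304.0]] [ 0.5013 -0.0137  0.104 ] [(np.float64(0.1161), np.float64(-80.5)), (np.float64(0.1238), np.float64(-173.2))]
247 3975 [[315.0, 227.0], [387.0, 210.0], [405.0, 286.0], [334.0, 303.0]] [ 0.501  -0.0136  0.104 ] [(np.float64(0.1156), np.float64(-81.0)), (np.float64(0.1221), np.float64(-173.6))]
251 3824 [[315.0, 228.0], [386.0, 210.0], [405.0, 286.0], [334.0, 303.0]] [ 0.5008 -0.0134  0.104 ] [(np.float64(0.1145), np.float64(-80.5)), (np.float64(0.1215), np.float64(-173.2))]
top [346.88321168 279.72627737] [0.45585302 0.0148153  0.172     ]
scene [303.66726944 200.23327306] [0.48447037 0.00765012 0.172     ]
```

```bash
python3 -m crank '[-1,0,0,0,5.7,-1,0,0,0,5.6,-1,13,-27,0,0,-1,13,-27,0,0,-1,13,-27,0,0,-1,13,-27,0,0,-1,13,-27,0,0,-1,13,-27,0,0,-1,13,-27,0,0,-1,13,-27,0,0,-1,13,-27,0,0,-1,13,-27,0,0]' 20
python3 -m crank '[-1,13,-27,0,0,-1,13,-27,0,0,-1,13,-27,0,0,-1,13,-27,0,0,-1,13,-27,0,0,-1,13,-27,0,0,-1,13,-27,0,0,-1,13,-27,0,0,-1,13,-27,0,0,-1,13,-27,0,0,-1,0,0,0,0,-1,0,0,0,0]'
cat >> h.py <<'E'
YAW=np.radians(8.5); G=np.array([.501,-.0135])
def ing(p): d=np.asarray(p)[:2]-G; c,s=np.cos(YAW),np.sin(YAW); return np.array([c*d[0]+s*d[1],-s*d[0]+c*d[1]])*1000
def st():
    o=bot.get_obs(); print('t',o['time'],'tcp_g',ing(o['ee_pos']).round(1),'z',round(o['ee_pos'][2],4),'yaw',np.degrees(o['tool_rot'][2]).round(2),'F',np.round(o['wrist_force'],1),'w',round(o['gripper_width'],4))
def kn():
    for n in('top','scene'):
        c=look(n)
        for l in('knob','neck'):
            print(n,l,[(ing(q['point']).round(1),round(q['point'][2],3),round(q['p'],2)) for q in spotter.place_of(c,l)[:1]])
E
python3 -c "
from h import *
st();kn()"
```

```text
time: 2.15
ee_pos: [0.3092, -0.3239, 0.2535]
tool_rot: [3.141, -0.0, 0.148]
wrist_force: [0.9, -0.6, 0.2]
gripper_width: 0.0001
gripper_force: 0.0
time: 3.15
ee_pos: [0.398, -0.0374, 0.2537]
tool_rot: [3.141, -0.001, 0.153]
wrist_force: [-0.2, -0.8, 0.5]
gripper_width: -0.0001
gripper_force: 0.0
t 3.15 tcp_g [-105.4   -8.4] z 0.2537 yaw 8.79 F [-0.2 -0.8  0.5] w -0.0001
top knob [(array([-40.2,  38. ]), 0.17, 0.68)]
top neck [(array([-36.5,  27.8]), 0.142, 0.77)]
scene knob [(array([-39.7,  38.1]), 0.173, 0.64)]
scene neck [(array([-34. ,  26.7]), 0.135, 0.95)]
```

```bash
python3 -m crank '[-1,10,-22,0,0,-1,10,-22,0,0,-1,0,0,20,0,-1,0,0,20,0,-1,0,0,20,0,-1,0,0,16,0,-1,0,0,6,0,-1,0,0,0,0,-1,0,0,0,0]'
python3 -c "
from h import *
st();c=look('scene','s2.png')"
```

```text
time: 4.2
ee_pos: [0.411, 0.0071, 0.1715]
tool_rot: [-3.141, 0.0, 0.148]
wrist_force: [0.8, -0.1, 0.1]
gripper_width: 0.0001
gripper_force: 0.0
t 4.2 tcp_g [-86.   33.7] z 0.1715 yaw 8.46 F [ 0.8 -0.1  0.1] w 0.0001
```

View pics/s2.png

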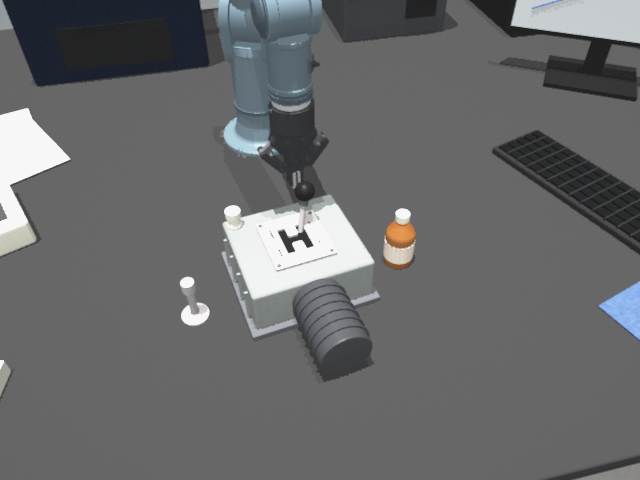

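The fingers stand just behind the knob, which is at (304,190). Next is a slow push forward towards the crossbar.

```bash
python3 -m crank '[-1,5,-2,0,0,-1,5,0,0,0,-1,5,0,0,0,-1,4,0,0,0,-1,4,0,0,0,-1,4,0,0,0,-1,4,0,0,0,-1,4,0,0,0,-1,4,0,0,0,-1,4,0,0,0,-1,4,0,0,0,-1,0,0,0,0]'
python3 -c "
from h import *
st();kn()"
```

```text
time: 5.25
ee_pos: [0.4581, 0.0167, 0.1714]
tool_rot: [-3.141, -0.002, 0.149]
wrist_force: [-1.6, -0.3, 0.0]
gripper_width: 0.0
gripper_force: 0.9
t 5.25 tcp_g [-37.9  36.2] z 0.1714 yaw 8.53 F [-1.6 -0.3  0. ] w 0.0
top knob []
top neck [(array([ 29.3, 195.9]), 0.001, 0.28)]
scene knob [(array([-11. ,  37.7]), 0.175, 0.62)]
scene neck [(array([ 26.2, 199.5]), -0.001, 0.59)]
```

```bash
python3 -m crank '[-1,3,0,0,0,-1,3,0,0,0,-1,3,0,0,0,-1,0,0,0,0,-1,0,0,0,0]'
python3 -c "
from h import *
st();kn()"
python3 -m crank '[-1,-10,0,0,0,-1,-15,0,0,0,-1,0,0,0,0]'
python3 -c "
from h import *
st();kn();c=look('top','t3.png');im=cv2.imread('pics/t3.png')[180:330,270:470];cv2.imwrite('pics/t3c.png',cv2.resize(im,None,fx=4,fy=4,interpolation=cv2.INTER_CUBIC))"
```

```text
time: 5.97
ee_pos: [0.4662, 0.0178, 0.1713]
tool_rot: [-3.141, -0.0, 0.149]
wrist_force: [-1.5, -0.9, 1.7]
gripper_width: 0.0002
gripper_force: 0.8
t 5.9667 tcp_g [-29.8  36.1] z 0.1713 yaw 8.52 F [-1.5 -0.9  1.7] w 0.0002
top knob []
top neck [(array([ 30.1, 197.3]), -0.0, 0.24)]
scene knob [(array([ 0. , 39.5]), 0.174, 0.77)]
scene neck [(array([-2.5, 25.2]), 0.143, 0.93)]
time: 6.52
ee_pos: [0.4383, 0.0134, 0.1706]
tool_rot: [3.141, 0.003, 0.148]
wrist_force: [0.3, -1.0, -0.1]
gripper_width: 0.0001
gripper_force: 0.0
t 6.5167 tcp_g [-58.   35.9] z 0.1706 yaw 8.5 F [ 0.3 -1.  -0.1] w 0.0001
top knob []
top neck []
scene knob [(array([-1.9, 41. ]), 0.172, 0.58)]
scene neck [(array([-1.1, 28.2]), 0.142, 0.95)]
```

View pics/t3c.png

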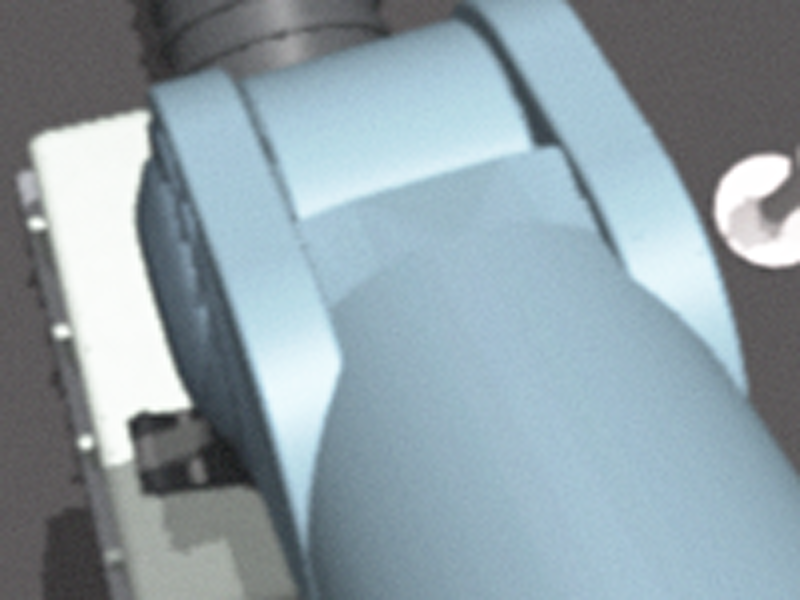

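The arm hides the gate in the top view. The scene view puts the knob at about x≈-1, y≈38, which is at the crossbar. I'll go round to its left side next.

```bash
python3 -m crank '[-1,-2,-17,-9,0,-1,0,-17,0,0,-1,0,-17,0,0,-1,15,0,0,0,-1,15,0,0,0,-1,15,0,0,0,-1,13,0,0,0,-1,0,0,0,0,-1,0,0,0,0]'
python3 -c "
from h import *
st();kn();c=look('scene','s4.png');im=cv2.imread('pics/s4.png')[120:300,200:440];cv2.imwrite('pics/s4c.png',cv2.resize(im,None,fx=3,fy=3,interpolation=cv2.INTER_CUBIC))"
```

```text
time: 7.62
ee_pos: [0.4893, 0.0731, 0.1801]
tool_rot: [-3.141, 0.0, 0.149]
wrist_force: [1.0, 0.5, -0.6]
gripper_width: -0.0002
gripper_force: 0.0
t 7.6167 tcp_g [ 1.2 87.4] z 0.1801 yaw 8.52 F [ 1.   0.5 -0.6] w -0.0002
top knob []
top neck []
scene knob [(array([-0.5, 38.9]), 0.175, 0.83)]
scene neck [(array([-4.5, 27.6]), 0.14, 0.9)]
```

View pics/s4c.png

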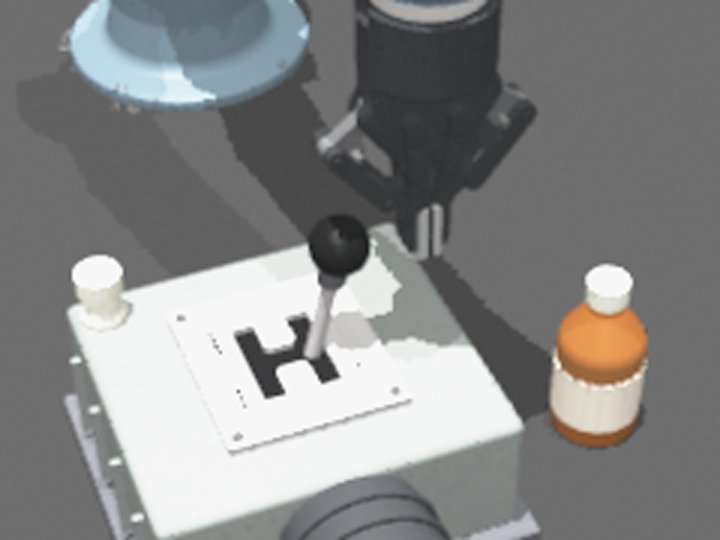

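```bash
python3 -m crank '[-1,-1,5,-5,0,-1,0,5,0,0,-1,0,4,0,0,-1,0,4,0,0,-1,0,4,0,0,-1,0,4,0,0,-1,0,4,0,0,-1,0,4,0,0,-1,0,4,0,0,-1,0,3,0,0,-1,0,3,0,0,-1,0,0,0,0]'
python3 -c "
from h import *
st();kn()"
```

```text
time: 8.97
ee_pos: [0.4947, 0.0279, 0.1852]
tool_rot: [3.141, 0.0, 0.147]
wrist_force: [1.1, 1.8, 1.6]
gripper_width: 0.0003
gripper_force: 0.7
t 8.9667 tcp_g [-0.1 41.9] z 0.1852 yaw 8.45 F [1.1 1.8 1.6] w 0.0003
top knob []
top neck []
scene knob [(array([-0.9, 12.6]), 0.179, 0.93)]
scene neck [(array([-2.4,  6.5]), 0.148, 0.91)]
```

```bash
python3 -m crank '[-1,0,4,0,0,-1,0,4,0,0,-1,0,4,0,0,-1,0,4,0,0,-1,0,4,0,0,-1,0,4,0,0,-1,0,4,0,0,-1,0,4,0,0,-1,0,3,0,0,-1,0,3,0,0,-1,0,2,0,0,-1,0,0,0,0]'
python3 -c "
from h import *
st();kn()"
```

```text
time: 10.27
ee_pos: [0.5004, -0.0112, 0.185]
tool_rot: [3.141, 0.0, 0.148]
wrist_force: [0.5, 0.5, -0.5]
gripper_width: -0.0
gripper_force: 0.4
t 10.2667 tcp_g [-0.3  2.3] z 0.185 yaw 8.47 F [ 0.5  0.5 -0.5] w -0.0
top knob []
top neck [(array([ -4.4, -22.1]), 0.146, 0.51)]
scene knob [(array([ -3.1, -26.7]), 0.174, 0.92)]
scene neck [(array([ -4.1, -25.1]), 0.141, 0.71)]
```

```bash
python3 -m crank '[-1,0,2,0,0,-1,0,1,0,0,-1,0,0,0,0]'; python3 -m crank '[-1,0,1,0,0,-1,0,1,0,0,-1,0,0,0,0]'
python3 -c "
from h import *
st();kn()"
```

```text
time: 10.82
ee_pos: [0.5006, -0.013, 0.1851]
tool_rot: [-3.141, 0.001, 0.149]
wrist_force: [0.5, 1.9, -0.5]
gripper_width: 0.0003
gripper_force: 0.9
time: 11.07
ee_pos: [0.5009, -0.0153, 0.185]
tool_rot: [-3.141, 0.001, 0.149]
wrist_force: [-0.0, 2.4, -1.4]
gripper_width: -0.0005
gripper_force: 1.1
t 11.0667 tcp_g [-0.4 -1.7] z 0.185 yaw 8.52 F [-0.   2.4 -1.4] w -0.0005
top knob []
top neck [(array([ -5.8, -26.9]), 0.145, 0.38)]
scene knob [(array([ -0.1, -31.6]), 0.175, 0.76)]
scene neck [(array([ -4.2, -28.4]), 0.143, 0.55)]
```

```bash
python3 -m crank '[-1,0,1,0,0,-1,0,1,0,0,-1,0,0,0,0]' | grep -E "pos|wrist"; python3 -m crank '[-1,0,1,0,0,-1,0,0,0,0,-1,0,0,0,0]'| grep -E "pos|wrist"; python3 -m crank '[-1,0,1,0,0,-1,0,0,0,0,-1,0,0,0,0]'| grep -E "pos|wrist"
python3 -c "
from h import *
st();kn()"
```

```text
ee_pos: [0.5013, -0.0169, 0.1852]
wrist_force: [-0.3, 2.6, -2.0]
ee_pos: [0.5013, -0.017, 0.1852]
wrist_force: [-0.8, 5.2, -1.7]
ee_pos: [0.5014, -0.0171, 0.1852]
wrist_force: [-0.9, 5.7, -1.3]
t 12.1167 tcp_g [-0.2 -3.6] z 0.1852 yaw 8.6 F [-0.9  5.7 -1.3] w -0.0002
top knob [(array([ -2.4, -33.7]), 0.175, 0.44)]
top neck [(array([ -8.3, -30. ]), 0.147, 0.58)]
scene knob [(array([ -6. , -31.9]), 0.174, 0.6)]
scene neck [(array([ -4. , -29.4]), 0.142, 0.92)]
```

```bash
python3 -m crank '[-1,0,-10,0,0,-1,0,-12,0,0,-1,-18,0,0,0,-1,-18,0,0,0,-1,-20,0,0,0,-1,0,18,5,0,-1,0,18,6,0,-1,0,18,0,0,-1,0,0,0,0,-1,0,0,0,0]'| grep -E "pos|wrist"
python3 -c "
from h import *
st();kn();c=look('scene','s5.png');im=cv2.imread('pics/s5.png')[120:300,200:440];cv2.imwrite('pics/s5c.png',cv2.resize(im,None,fx=3,fy=3,interpolation=cv2.INTER_CUBIC))"
```

```text
ee_pos: [0.4517, -0.0603, 0.1748]
wrist_force: [0.1, 0.8, -0.2]
t 13.25 tcp_g [-55.7 -39. ] z 0.1748 yaw 8.37 F [ 0.1  0.8 -0.2] w -0.0001
top knob [(array([ -1.1, -34.3]), 0.176, 0.66)]
top neck [(array([ -5.4, -31.2]), 0.145, 0.63)]
scene knob [(array([ -1.2, -31.5]), 0.173, 0.61)]
scene neck [(array([ -4.1, -26.1]), 0.142, 0.96)]
```

View pics/s5c.png

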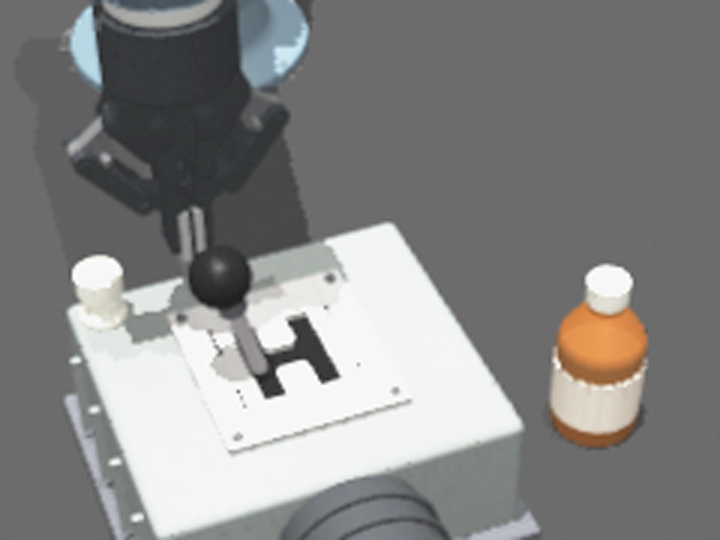

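The lever is now in the right lane at the crossbar (knob at (220,277) in the crop), with the fingers behind it. I'll push it forward into third.

```bash
python3 -m crank '[-1,7,-3,0,0,-1,7,0,0,0,-1,5,0,0,0,-1,5,0,0,0,-1,5,0,0,0,-1,5,0,0,0,-1,5,0,0,0,-1,5,0,0,0,-1,5,0,0,0,-1,5,0,0,0,-1,5,0,0,0,-1,0,0,0,0]'| grep -E "pos|wrist"
python3 -c "
from h import *
st();kn()"
```

```text
ee_pos: [0.5095, -0.0474, 0.1738]
wrist_force: [-1.8, -0.6, 0.8]
t 14.6 tcp_g [  3.4 -34.8] z 0.1738 yaw 8.53 F [-1.8 -0.6  0.8] w -0.0003
top knob []
top neck []
scene knob [(array([ 33.6, -30.9]), 0.172, 0.66)]
scene neck [(array([ 21.5, -29.3]), 0.14, 0.66)]
```

```bash
python3 -m crank '[-1,4,0,0,0,-1,4,0,0,0,-1,3,0,0,0,-1,2,0,0,0,-1,0,0,0,0]'| grep -E "pos|wrist"; python3 -m crank '[-1,1,0,0,0,-1,0,0,0,0,-1,0,0,0,0]'| grep -E "pos|wrist"; python3 -m crank '[-1,1,0,0,0,-1,0,0,0,0,-1,0,0,0,0]'| grep -E "pos|wrist"
python3 -c "
from h import *
st()"
```

```text
ee_pos: [0.5221, -0.0456, 0.174]
wrist_force: [-1.4, 0.3, -2.9]
ee_pos: [0.5228, -0.0455, 0.1742]
wrist_force: [-2.4, -1.2, -1.8]
ee_pos: [0.5238, -0.0454, 0.1743]
wrist_force: [-2.4, -0.2, -1.7]
t 15.8167 tcp_g [ 17.9 -34.9] z 0.1743 yaw 8.51 F [-2.4 -0.2 -1.7] w -0.0002
```

```bash
for i in 1; do python3 -m crank '[-1,1,0,0,0,-1,0,0,0,0,-1,0,0,0,0]'| grep -E "pos|wrist"; python3 -m crank '[-1,1,0,0,0,-1,0,0,0,0,-1,0,0,0,0]'| grep -E "pos|wrist";  python3 -m crank '[-1,1,0,0,0,-1,0,0,0,0,-1,0,0,0,0]'| grep -E "pos|wrist"; done
python3 -c "
from h import *
st();kn()"
```

```text
ee_pos: [0.5247, -0.0453, 0.1742]
wrist_force: [-3.2, -0.6, -3.1]
ee_pos: [0.5253, -0.0452, 0.1741]
wrist_force: [-4.4, -0.5, -0.9]
ee_pos: [0.5258, -0.0451, 0.1739]
wrist_force: [-5.6, -1.0, 0.2]
t 16.5667 tcp_g [ 19.9 -34.9] z 0.1739 yaw 8.51 F [-5.6 -1.   0.2] w 0.0001
top knob []
top neck [(array([ 30.3, -26.7]), 0.142, 0.47)]
scene knob [(array([ 45.2, -31.3]), 0.166, 0.56)]
scene neck [(array([ 33.2, -27.7]), 0.138, 0.95)]
```

```bash
python3 -m crank '[-1,1,0,0,0,-1,1,0,0,0,-1,0,0,0,0]'| grep -E "pos|wrist"; python3 -m crank '[-1,1,0,0,0,-1,1,0,0,0,-1,0,0,0,0]'| grep -E "pos|wrist"
```

```text
ee_pos: [0.5269, -0.0449, 0.1737]
wrist_force: [-7.7, -0.9, 0.2]
ee_pos: [0.5278, -0.0447, 0.1734]
wrist_force: [-9.1, -0.9, 2.4]
```

```bash
python3 -m crank '[-1,-8,0,0,0,-1,-12,0,0,0,-1,-15,0,0,0,-1,-15,0,0,0,-1,-15,0,0,0,-1,0,0,-30,0,-1,0,0,-30,0,-1,0,0,0,0]'| grep -E "pos|wrist"
python3 -c "
from h import *
st();kn();kn();c=look('scene','s6.png');im=cv2.imread('pics/s6.png')[120:300,200:440];cv2.imwrite('pics/s6c.png',cv2.resize(im,None,fx=3,fy=3,interpolation=cv2.INTER_CUBIC))"
```

```text
ee_pos: [0.4734, -0.0537, 0.2418]
wrist_force: [1.6, 0.3, 0.7]
t 18.0333 tcp_g [-33.2 -35.7] z 0.2418 yaw 8.55 F [1.6 0.3 0.7] w -0.0
top knob [(array([ 45.7, -31. ]), 0.168, 0.6)]
top neck [(array([ 30.6, -25.3]), 0.142, 0.71)]
scene knob [(array([ 47.2, -30.2]), 0.167, 0.75)]
scene neck [(array([ 34. , -26.1]), 0.137, 0.87)]
top knob [(array([ 45.2, -30. ]), 0.168, 0.76)]
top neck [(array([ 33.3, -26.9]), 0.137, 0.63)]
scene knob [(array([ 44.1, -32.3]), 0.168, 0.67)]
scene neck [(array([ 32. , -26.1]), 0.136, 0.69)]
```

View pics/s6c.png

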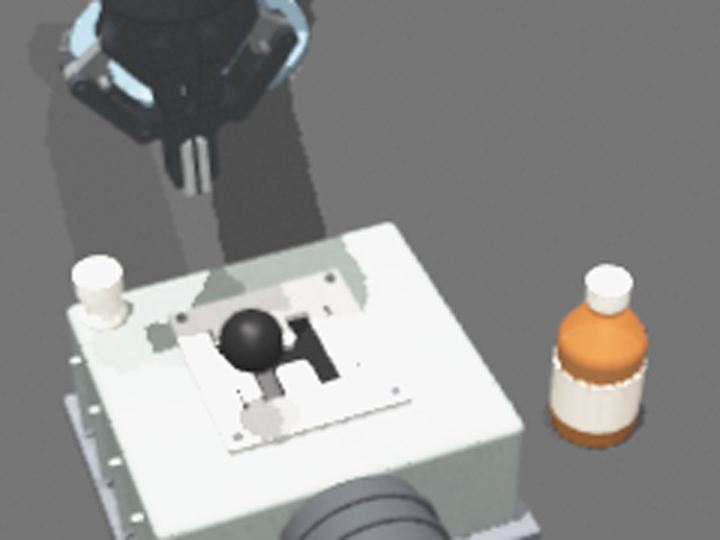

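The lever is in the right lane, fully forward: knob at (252,340) in the crop, about x≈46 mm and z≈168 mm against the expected 47 and 168. The push reached a clear stop. The jar and bottle haven't moved, and the gripper is clear above.

```bash
python3 -c "
from h import *
c=look('scene')
for l in('plate_tool','jar','solvent'): print(l,[np.round(q['point'],4) for q in spotter.place_of(c,l)[:1]])
print(job.hand_in())"
```

```text
plate_tool []
jar [array([ 0.431 , -0.1143,  0.1002])]
solvent [array([ 0.4958,  0.1854, -0.0013])]
the job is handed in; nothing more can be done
None
```

The gear lever was pushed across the gate and forward to its stop in the third slot, then released, and the job is handed in at about 18 s; the jar and bottle had not moved, but the last check did not detect the measuring plate, which the gripper never went near after passing it on the way in.

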